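Flip the stock tags in front of the parts bins

TASK

Set the hinged stock tags so that they tell which bins are full: push tags over with a fingertip until the tag in front of each full bin lies back towards its bin with the round disc face up, and the tag in front of any bin that is not full lies the other way, away from the bins, with the straight bar face up. Push gently and do not pinch the tags, and leave the bins and everything else on the bench where they stand.

Things in the scene. Friction and masses are not known exactly. Their poses are not given: they have to be found in the camera images.
- tag_rail: Fixed tag rail: V-shaped dark steel channel 470 mm long on posts over a base 70 x 470 mm. Origin on the bench under its middle; x level across the rail towards the bins, y along the rail, z up. Hinge rod along y, 75 mm above the bench. The two wings of the V rise at 45 degrees to 19 mm above the rod and 22 mm out to each side; above that only the tags stand out.
- tag1 (a joint): Hinge angle of tag1. 0 = upright; +0.785 (stop) = lying 45 degrees over towards the bins, its face with the raised round disc (30 mm) upward; -0.785 (stop) = lying 45 degrees over away from the bins, its face with the raised straight bar (38 x 8 mm) upward. Almost free: under 1 N at the edge swings it; past upright it falls by itself onto the other stop and stays.
- tag1_hinge (a point): Point on the hinge rod at the middle of tag1's width, 75 mm above the bench (its axes turn with the tag). tag1 is one of four identical stiff white plastic tags, 50 mm wide along the rail, 70 mm from hinge to free edge, 4 mm thick, about 40 g, spaced 105 mm along the rail; which of the four places it has varies.
- tag1_edge (a point): Middle of the free edge of tag1, 70 mm from the hinge: about 49 mm above and 49 mm to the side of the rod while the tag lies on a stop.
- tag2 (a joint): Hinge angle of tag2. 0 = upright; +0.785 (stop) = lying 45 degrees over towards the bins, its face with the raised round disc (30 mm) upward; -0.785 (stop) = lying 45 degrees over away from the bins, its face with the raised straight bar (38 x 8 mm) upward. Almost free: under 1 N at the edge swings it; past upright it falls by itself onto the other stop and stays.
- tag2_hinge (a point): Point on the hinge rod at the middle of tag2's width, 75 mm above the bench (its axes turn with the tag). tag2 is one of four identical stiff white plastic tags, 50 mm wide along the rail, 70 mm from hinge to free edge, 4 mm thick, about 40 g, spaced 105 mm along the rail; which of the four places it has varies.
- tag2_edge (a point): Middle of the free edge of tag2, 70 mm from the hinge: about 49 mm above and 49 mm to the side of the rod while the tag lies on a stop.
- tag3 (a joint): Hinge angle of tag3. 0 = upright; +0.785 (stop) = lying 45 degrees over towards the bins, its face with the raised round disc (30 mm) upward; -0.785 (stop) = lying 45 degrees over away from the bins, its face with the raised straight bar (38 x 8 mm) upward. Almost free: under 1 N at the edge swings it; past upright it falls by itself onto the other stop and stays.
- tag3_hinge (a point): Point on the hinge rod at the middle of tag3's width, 75 mm above the bench (its axes turn with the tag). tag3 is one of four identical stiff white plastic tags, 50 mm wide along the rail, 70 mm from hinge to free edge, 4 mm thick, about 40 g, spaced 105 mm along the rail; which of the four places it has varies.
- tag3_edge (a point): Middle of the free edge of tag3, 70 mm from the hinge: about 49 mm above and 49 mm to the side of the rod while the tag lies on a stop.
- tag4 (a joint): Hinge angle of tag4. 0 = upright; +0.785 (stop) = lying 45 degrees over towards the bins, its face with the raised round disc (30 mm) upward; -0.785 (stop) = lying 45 degrees over away from the bins, its face with the raised straight bar (38 x 8 mm) upward. Almost free: under 1 N at the edge swings it; past upright it falls by itself onto the other stop and stays.
- tag4_hinge (a point): Point on the hinge rod at the middle of tag4's width, 75 mm above the bench (its axes turn with the tag). tag4 is one of four identical stiff white plastic tags, 50 mm wide along the rail, 70 mm from hinge to free edge, 4 mm thick, about 40 g, spaced 105 mm along the rail; which of the four places it has varies.
- tag4_edge (a point): Middle of the free edge of tag4, 70 mm from the hinge: about 49 mm above and 49 mm to the side of the rod while the tag lies on a stop.
- bin_full_a_front (a point): A FULL bin: heaped to the rim with small moulded parts. Open white plastic bin, 140 mm deep (x), 90 mm wide (y), 70 mm high, loose on the bench. Point: on the bench under the middle of its wall facing the rail, about 105 mm level distance from the hinge of its own tag, the one straight in front of it. Order of the bins varies.
- bin_full_b_front (a point): Another FULL bin: heaped to the rim with small moulded parts. Open white plastic bin, 140 mm deep (x), 90 mm wide (y), 70 mm high, loose on the bench. Point: on the bench under the middle of its wall facing the rail, about 105 mm level distance from the hinge of its own tag, the one straight in front of it. Order of the bins varies.
- bin_few_front (a point): The one bin that is NOT full: only three small parts lie on its floor. Open white plastic bin, 140 mm deep (x), 90 mm wide (y), 70 mm high, loose on the bench. Point: on the bench under the middle of its wall facing the rail, about 105 mm level distance from the hinge of its own tag, the one straight in front of it. Order of the bins varies.
- bin_full_c_front (a point): A third FULL bin: heaped to the rim with small moulded parts. Open white plastic bin, 140 mm deep (x), 90 mm wide (y), 70 mm high, loose on the bench. Point: on the bench under the middle of its wall facing the rail, about 105 mm level distance from the hinge of its own tag, the one straight in front of it. Order of the bins varies.
- tape_roll: Bystander: yellow tape roll lying flat, 90 mm across, 48 mm high; origin at the middle of its underside.
- trim_tool: Bystander: trimming tool like a screwdriver, 160 mm long, lying on the bench; origin at the middle of its underside, x along it.
- jug: Bystander: clear plastic mug-shaped jug, 100 mm across, 130 mm high, handle at +y; origin at the middle of its underside.
- spray_can: Bystander: upright metal can, 54 mm across, 150 mm high; origin at the middle of its underside.

How it is judged:
At the end, for the whole second after the job is handed in: Every tag in front of a full bin leans towards the bins by more than 0.6 rad from upright, every tag in front of a bin that is not full leans away from the bins by more than 0.6 rad, all at rest ((((horizontal distance between tag1_hinge and bin_full_a_front below 0.127 m or horizontal distance between tag1_hinge and bin_full_b_front below 0.127 m or horizontal distance between tag1_hinge and bin_full_c_front below 0.127 m) and value of joint tag1 above 0.6 rad) or (horizontal distance between tag1_hinge and bin_few_front below 0.127 m and value of joint tag1 below -0.6 rad)) and (((horizontal distance between tag2_hinge and bin_full_a_front below 0.127 m or horizontal distance between tag2_hinge and bin_full_b_front below 0.127 m or horizontal distance between tag2_hinge and bin_full_c_front below 0.127 m) and value of joint tag2 above 0.6 rad) or (horizontal distance between tag2_hinge and bin_few_front below 0.127 m and value of joint tag2 below -0.6 rad)) and (((horizontal distance between tag3_hinge and bin_full_a_front below 0.127 m or horizontal distance between tag3_hinge and bin_full_b_front below 0.127 m or horizontal distance between tag3_hinge and bin_full_c_front below 0.127 m) and value of joint tag3 above 0.6 rad) or (horizontal distance between tag3_hinge and bin_few_front below 0.127 m and value of joint tag3 below -0.6 rad)) and (((horizontal distance between tag4_hinge and bin_full_a_front below 0.127 m or horizontal distance between tag4_hinge and bin_full_b_front below 0.127 m or horizontal distance between tag4_hinge and bin_full_c_front below 0.127 m) and value of joint tag4 above 0.6 rad) or (horizontal distance between tag4_hinge and bin_few_front below 0.127 m and value of joint tag4 below -0.6 rad)) and velocity of joint tag1 between -0.2 and 0.2 rad/s and velocity of joint tag2 between -0.2 and 0.2 rad/s and velocity of joint tag3 between -0.2 and 0.2 rad/s and velocity of joint tag4 between -0.2 and 0.2 rad/s); the robot touches nothing.
It fails at once if a bin is shoved, lifted or carried (more than 15 mm) (distance of any of bin_full_a_front, bin_full_b_front, bin_few_front, bin_full_c_front from where it was at the start of the episode above 0.015 m).
It fails at once if another thing on the bench is shoved, lifted or knocked over (more than 20 mm) (distance of any of tape_roll, trim_tool, jug, spray_can from where it was at the start of the episode above 0.02 m or angle between any of tape_roll, jug, spray_can's own z axis and vertical above 0.3 rad).
It fails at once if a tag is pinched or pushed hard (more than 25 N) (contact force between the fingers and tag1 above 25 N or contact force between the fingers and tag2 above 25 N or contact force between the fingers and tag3 above 25 N or contact force between the fingers and tag4 above 25 N).
It also fails if it takes over 58 s, if anything falls off the work surface, if the arm or the gripper's body presses on something with over 40 N, if the wrist force passes 120 N, or if a joint passes its speed limit or range.

ROBOT

A 6-joint arm with a two-finger parallel gripper is mounted at the origin on the work surface. World frame = base frame: x ahead of the robot, y to its left, z up, the work surface at z = 0. Lengths are in m, angles in rad, forces in N, time in s.
With the tool pointing down it reaches from about 0.3 to 0.85 m from the base axis. Payload 5.4 kg.
Tool frame: the origin (TCP) lies at the very end of the fingers, on their centre line; the grasp point (between the pads) lies 19 mm behind it (r.hold_point_z is the distance from the TCP to the grasp point, in m); z points along the fingers, x is the direction in which the jaws open and shut, and the axes are right-handed (so a half turn about z gives the same grasp; the last joint's range is limited). The gripper opens to 85 mm and grips with 20 to 120 N. Pads are 22 mm wide; open, the fingers measure 114 mm over their backs; the gripper's body (76 mm by 85 mm) begins 54 mm behind the grasp point. The pads swing forward as they close: fully open they stand 13 mm farther back than shut.
Start: joints at [-1.36, 0.158, 1.597, -0, 1.386, -0.21], TCP at [0.235, -0.525, 0.193] pointing down, gripper open.
Joint ranges: [-2.91, 2.91], [-0.94, 2.29], [0.18, 2.7], [-1.29, 4.43], [0.17, 2.64], [-3, 3]. Speed limits (rad/s): [2.57, 2.57, 3.14, 3.14, 3.14, 3.14].

INTERFACE

Orientations are given as a unit quaternion [x, y, z, w].
In Python, from cell import r, imaging gives the robot as it stands.
- The arm moves only by the tool send_rows, never from a script. Its argument "increments" is a list that holds one entry, the list of rows, each a list of 7 numbers: the opening, from 0 (shut) to 1 (fully open), then the shift along the tool's x, y, z in cm, then the turn, a rotation vector about the tool's x, y, z in rad. In form: [[[gripper, tx, ty, tz, wx, wy, wz], ...]]. A call has 1 to 10 rows; each row shifts and turns the commanded pose from where the row before left it, along the tool's axes as they then stand; what a row does not reach is not made up. A row lasts 1/12 s, in which the tool goes at most 41.7 mm and 7.16 degrees, less where a joint would pass 70% of its speed; a pose out of reach is approached as far as the arm can. A call is refused whole if a number of a shift passes 4.17 or a number of a turn 0.125, either way. A call with a gripper value outside its range is refused whole. The fingers move at their own pace and stop on an object; the grip force is fixed at half the most. Time passes only in rows, so rows that do not move let the fingers close. It gives the time, the measured TCP pose, the force and the opening at its end, in the units of the state.
- r.state(): the state, without advancing time (a new reading comes with each control period).
- imaging.camera(name): name is "scene" or "side" or "wrist"; returns a dict with "frame" (420x560x3 uint8, red, green, blue), "fx", "fy", "cx", "cy" (pixels), "R" (3x3) and "t" (3): a world point X has camera coordinates R X + t. Camera axes: x right, y down, z forward; pixel columns grow to the right and rows downward; lengths in m; the calibration is good to about 2 mm. The wrist camera is an equidistant fisheye: a pixel r from the principal point sees the ray r / f radians off the axis. A picture is of the moment at which its call begins. There is no depth.
- r.job_done(): hands the job in, once; it reports no verdict.
The state is a dict: "time_s": time; "qpos": joint angles; "qvel": joint speeds; "tau": joint torques, N m; "tool_pos": TCP position; "eef_rot": TCP orientation; "force": force on the tool from outside, world axes, zero at the start; "ft_torque": the same for the moment, N m; "gripper_width": finger opening in m.
Only numpy, scipy, OpenCV 4.12 (cv2) and the standard library are available. Lean on these libraries where they do the work, as an engineer would, in place of code of your own. Each camera call takes 0.05 s, during which the arm holds its last target. There are 200 camera calls.

## Working session

There is one attempt and no reset: what is moved stays moved. The work goes in short steps, Python scripts to look and compute and a tool call to move; the robot and the scene stay as the last step left them, time stands still between calls to the robot, and variables do not carry over. Pictures are saved under pics/ and viewed, about 8 in all and at most 12, crops included, and the job is handed in when it is done.

Besides the shell and the picture viewer there is one more tool, called after "Call:" as name([rows], argument=value, ...), one row to a line, values as JSON. send_rows: Moves the arm, as the interface text tells. Its arguments: {"type":"object","properties":{"increments":{"type":"array"}},"required":["increments"]}

```bash
mkdir -p pics; ls; python3 - <<'E'
from cell import r, imaging
import cv2
for n in("scene","side"):
    c=imaging.camera(n); cv2.imwrite(f"pics/{n}0.png",cv2.resize(c["frame"][:,:,::-1],(800,600),interpolation=cv2.INTER_CUBIC))
    print(n,c["fx"],c["cx"],c["cy"],c["R"],c["t"])
print(r.state())
E
```

```text
pics
scene 389.44440619089204 278.2672596314669 209.17412202068445 [[ 0.27332431  0.96165778 -0.02254171]
 [ 0.60334308 -0.1896405  -0.77460546]
 [-0.74918019  0.19811812 -0.63204293]] [-0.17519418 -0.26179841  1.56013117]
side 442.1661978755589 272.68154767206624 208.56412483722139 [[-0.99427016 -0.10686066  0.00276708]
 [-0.08205977  0.74641302 -0.66040427]
 [ 0.06850585 -0.65684733 -0.75090515]] [0.56538962 0.11618788 1.21621876]
{'time_s': 0.1, 'qpos': array([-1.36008644e+00,  1.58996138e-01,  1.59813913e+00, -1.87637716e-05,
        1.38619697e+00, -2.10092183e-01]), 'qvel': array([-0.0011253 , -0.00171138, -0.0031475 ,  0.00067527, -0.00052471,
        0.00051305]), 'tau': array([-3.77425422e-04, -3.96992648e+01, -3.32336998e+01, -2.74412623e-04,
        4.21906851e-03,  7.66373205e-06]), 'tool_pos': array([ 0.23472962, -0.52422757,  0.1923933 ]), 'eef_rot': array([ 8.39194487e-01, -5.43830724e-01, -6.21742291e-04, -6.08321942e-04]), 'force': array([-0.13127624, -0.4725852 ,  0.43209328]), 'ft_torque': array([ 0.00554714,  0.04366572, -0.03504248]), 'gripper_width': 0.08551169280535025}
```

View pics/scene0.png

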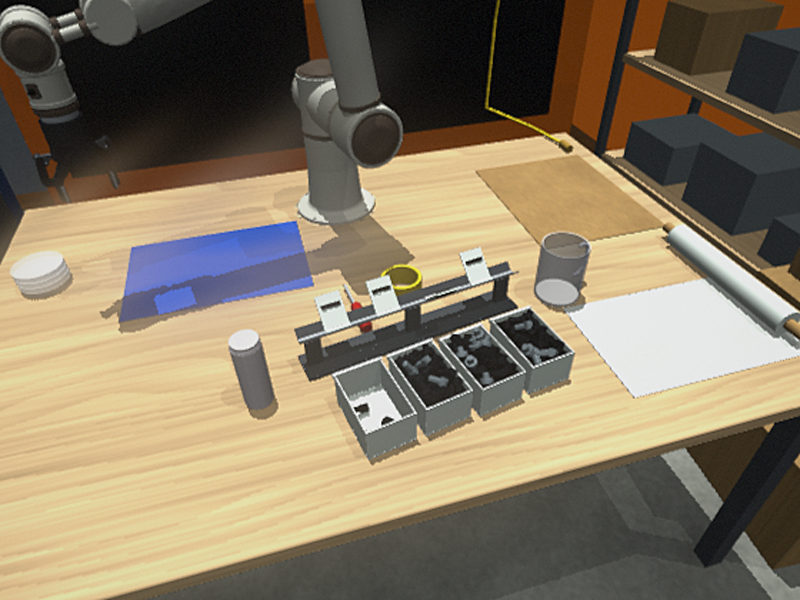

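View pics/side0.png

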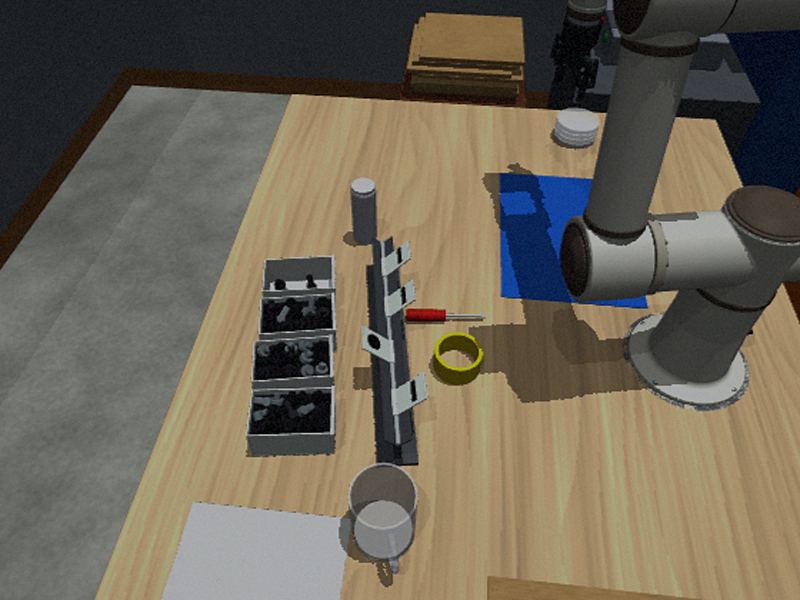

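The few-parts bin is at the −y end. Of the tags counted from −y, A, B and D show the bar and C shows the disc, so B and D have to be flipped. Next I enlarge the tags to locate them.

```bash
python3 - <<'E'
import cv2
from cell import imaging
import numpy as np
a=imaging.camera("scene")["frame"][160:270,200:370,::-1]; b=imaging.camera("side")["frame"][155:335,245:310,::-1]
a=cv2.resize(a,None,fx=4.5,fy=4.5,interpolation=cv2.INTER_CUBIC)
b=cv2.resize(b,None,fx=4,fy=4,interpolation=cv2.INTER_CUBIC)
b=cv2.resize(imaging.camera("side")["frame"][160:305,250:320,::-1],None,fx=4,fy=4,interpolation=cv2.INTER_CUBIC)
cv2.imwrite("pics/a1.png",a);cv2.imwrite("pics/b1.png",b);print(a.shape,b.shape)
E
```

```text
(495, 765, 3) (580, 280, 3)
```

View pics/a1.png

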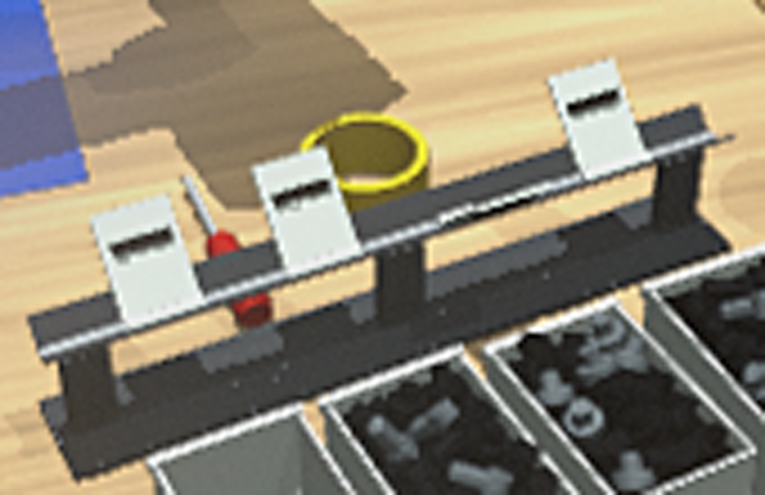

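View pics/b1.png

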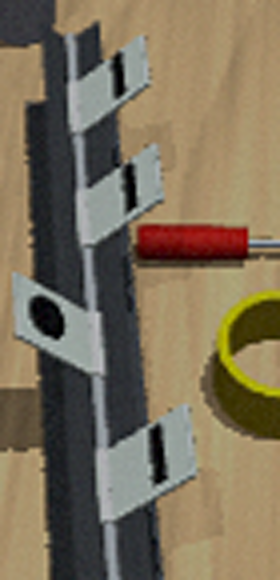

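Free-edge midpoints. In the scene crop: A (131,207), B (290,157), D (580,68). In the side crop: A (147,56), B (160,167), D (190,436).

```bash
cat > h.py <<'E'
import numpy as np, cv2
from cell import imaging
C={n:imaging.camera(n) for n in("scene","side")}
def P(c): return np.array([[c["fx"],0,c["cx"]],[0,c["fy"],c["cy"]],[0,0,1]])@np.c_[c["R"],c["t"]]
def tri(s,d):
    X=cv2.triangulatePoints(P(C["scene"]),P(C["side"]),np.array(s,float).T,np.array(d,float).T); return (X[:3]/X[3]).T
def ray(n,uv,z):
    c=C[n]; o=-c["R"].T@c["t"]; d=c["R"].T@[(uv[0]-c["cx"])/c["fx"],(uv[1]-c["cy"])/c["fy"],1]; return o+d*(z-o[2])/d[2]
E
python3 - <<'E'
from h import *
np.set_printoptions(precision=4,suppress=True)
s=np.array([(131,207),(290,157),(580,68)])/4.5+[200,160]; d=np.array([(147,56),(160,167),(190,436)])/4+[250,160]
X=tri(s,d);print(X)
for a in s: print("sc",ray("scene",a,.1245))
for a in d: print("sd",ray("side",a,.1245))
v=X[2]-X[0];u=v/np.linalg.norm(v);print(u,np.linalg.norm(v),np.arctan2(-u[0],u[1]))
from cell import r
from scipy.spatial.transform import Rotation as R
print(R.from_quat(r.state()["eef_rot"]).as_matrix())
# can, jug, tape (800x600 px scale 1.4286)
for n,p,z in[("side",(364,187),.15),("scene",(245,340),.15),("side",(458,345),.048),("scene",(402,272),.048)]: print(n,p,ray(n,np.array(p)*.7,z))
E
```

```text
[[ 0.5431 -0.1101  0.1262]
 [ 0.5256 -0.0068  0.1271]
 [ 0.4909  0.1996  0.127 ]]
sc [ 0.5456 -0.108   0.1245]
sc [ 0.5263 -0.0046  0.1245]
sc [0.4899 0.2019 0.1245]
sd [ 0.5419 -0.1153  0.1245]
sd [ 0.5243 -0.0119  0.1245]
sd [0.4899 0.1965 0.1245]
[-0.1665  0.986   0.0025] 0.31410524617823926 0.1672699910964757
[[ 0.4085 -0.9128 -0.0001]
 [-0.9128 -0.4085  0.0004]
 [-0.0004 -0.0001 -1.    ]]
side (364, 187) [ 0.6509 -0.2621  0.15  ]
scene (245, 340) [ 0.6567 -0.2635  0.15  ]
side (458, 345) [0.435 0.052 0.048]
scene (402, 272) [0.4206 0.074  0.048 ]
```

Call:
send_rows([
  [[0,0,0,0,0,0,0.085],[0,0,0,0,0,0,0.085],[0,0,0,0,0,0,0.084],[0,-3,-2,0,0,0,0],[0,-3,-2,0,0,0,0],[0,-3,-2,0,0,0,0],[0,-3,-2,0,0,0,0],[0,-3,-2,0,0,0,0],[0,-3,-2,0,0,0,0],[0,-3,-2,0,0,0,0]],
])

```text
time_s: 1.18
tool_pos: [0.3384, -0.2929, 0.1934]
eef_rot: [0.763, -0.646, 0.0, -0.0]
force: [0.7, -0.7, -0.1]
gripper_width: 0.0002
```

Call:
send_rows([
  [[0,-3,-2,0,0,0,0],[0,-3,-2,0,0,0,0],[0,-3,-2,0,0,0,0],[0,-3,-2,0,0,0,0],[0,-3,-2,0,0,0,0],[0,-3,-2,0,0,0,0],[0,-3,-2,0,0,0,0],[0,-3,-2,0,0,0,0],[0,0,0,0,0,0,0],[0,0,0,0,0,0,0]],
])

```text
time_s: 2.02
tool_pos: [0.4562, -0.0298, 0.1933]
eef_rot: [0.765, -0.644, -0.0, 0.0]
force: [-0.4, -0.6, 0.1]
gripper_width: 0.0002
```

```bash
cat > w.py <<'E'
from h import *
from cell import r
from scipy.spatial.transform import Rotation as R
s=r.state(); M=R.from_quat(s["eef_rot"]).as_matrix(); np.set_printoptions(precision=3,suppress=True)
print(s["time_s"],s["tool_pos"],s["gripper_width"],s["force"]);print(M)
n=np.array([.986,.1665,0])
for k,e in{"B":(.525,-.008,.125),"D":(.490,.199,.125)}.items(): print(k,"edge in tool cm",100*M.T@(np.array(e)-s["tool_pos"]))
E
python3 w.py
```

```text
2.1167 [ 0.456 -0.032  0.193] -9.782350961169808e-05 [ 1.39  -0.296 -0.875]
[[ 0.166 -0.986 -0.   ]
 [-0.986 -0.166 -0.   ]
 [ 0.     0.    -1.   ]]
B edge in tool cm [-1.196 -7.223  6.824]
D edge in tool cm [-22.189  -7.209   6.815]
```

Call:
send_rows([
  [[0,-0.6,-1,2.1,0,0,0],[0,-0.6,-1,2.1,0,0,0],[0,0,-1,2.1,0,0,0],[0,0,-1,2,0,0,0],[0,0,-0.5,0,0,0,0],[0,0,-0.6,0,0,0,0],[0,0,-0.6,0,0,0,0],[0,0,-0.6,0,0,0,0],[0,0,-0.6,0,0,0,0],[0,0,-0.6,0,0,0,0]],
])

```text
time_s: 2.95
tool_pos: [0.5292, -0.0072, 0.1115]
eef_rot: [0.763, -0.646, 0.001, -0.0]
force: [0.2, -0.1, -0.9]
gripper_width: -0.0002
```

Call:
send_rows([
  [[0,0,-0.6,0,0,0,0],[0,0,-0.6,0,0,0,0],[0,0,-0.6,0,0,0,0],[0,0,-0.6,0,0,0,0],[0,0,-0.6,0,0,0,0],[0,0,-0.6,0,0,0,0],[0,0,-0.6,0,0,0,0],[0,0,-0.6,0,0,0,0],[0,0,0,0,0,0,0],[0,0,0,0,0,0,0]],
])

```text
time_s: 3.78
tool_pos: [0.5754, 0.001, 0.1102]
eef_rot: [0.764, -0.646, -0.0, 0.0]
force: [-0.2, -0.2, 0.4]
gripper_width: 0.0001
```

```bash
python3 w.py; python3 - <<'E'
import cv2
from cell import imaging
cv2.imwrite("pics/s2.png",cv2.resize(imaging.camera("side")["frame"][130:340,150:360,::-1],None,fx=2.8,fy=2.8,interpolation=cv2.INTER_CUBIC))
E
```

```text
3.8833 [0.575 0.001 0.11 ] 8.379347739273815e-05 [ 0.215 -0.57  -0.832]
[[ 0.166 -0.986 -0.   ]
 [-0.986 -0.166  0.   ]
 [-0.     0.    -1.   ]]
B edge in tool cm [ 0.056  5.086 -1.479]
D edge in tool cm [-20.937   5.102  -1.477]
```

View pics/s2.png

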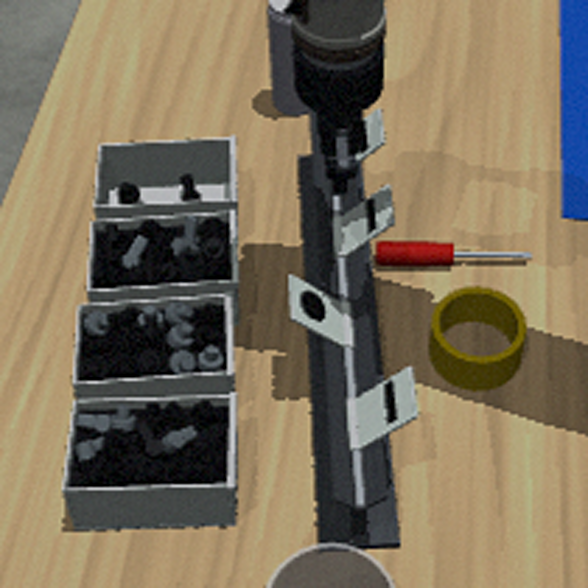

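```bash
python3 - <<'E'
from h import *
from cell import r
np.set_printoptions(precision=3,suppress=True)
X=r.state()["tool_pos"]
for n in C:
    h=P(C[n])@np.append(X,1); print(n,h[:2]/h[2],h[2])
h=P(C["side"])@np.append(X,1);print("in crop",(h[:2]/h[2]-[150,130])*2.8)
cv2.imwrite("pics/s3.png",cv2.resize(C["scene"]["frame"][120:270,200:370,::-1],None,fx=4,fy=4,interpolation=cv2.INTER_CUBIC))
E
```

```text
scene [271.07  209.005] 1.0597980999600711
side [270.358 207.386] 1.1721661832099957
in crop [337.002 216.681]
```

View pics/s3.png

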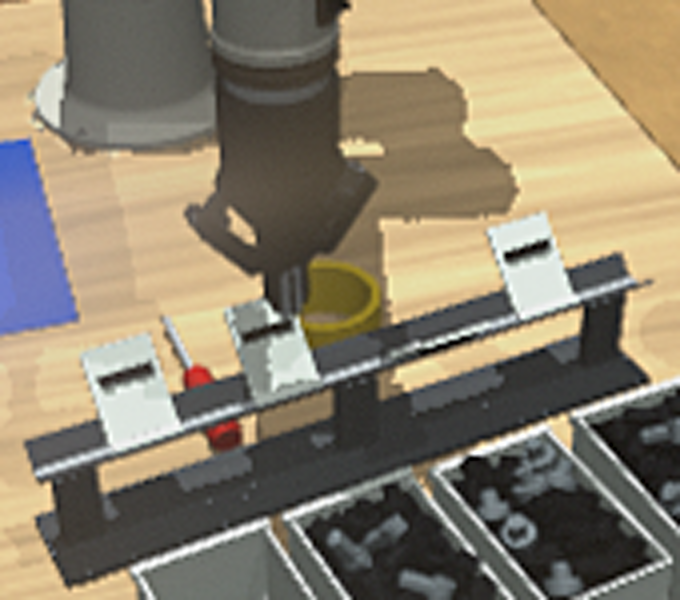

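```bash
python3 - <<'E'
from h import *
np.set_printoptions(precision=3,suppress=True)
print(tri([(272,196)],[(271.4,197)]))
cv2.imwrite("pics/s4.png",np.hstack([cv2.resize(C["side"]["frame"][160:235,240:305,::-1],(390,450),interpolation=cv2.INTER_CUBIC),cv2.resize(C["scene"]["frame"][165:240,240:305,::-1],(390,450),interpolation=cv2.INTER_CUBIC)]))
E
```

```text
[[0.573 0.004 0.153]]
```

View pics/s4.png

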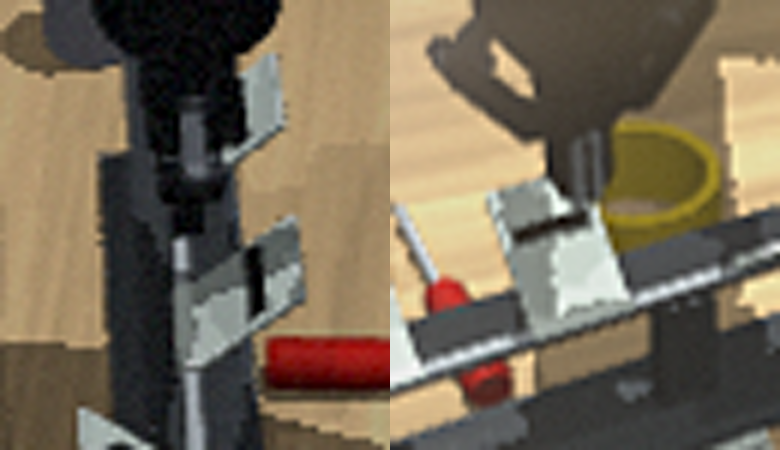

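The tag did not move and there was no contact force. Triangulation puts the fingertip near z≈0.147, although the state reports 0.110, so the finger passed over the tag. I'll back off, go lower on the robot side and check the tip there before pushing.

Call:
send_rows([
  [[0,0,0,-1,0,0,0],[0,0,2,0,0,0,0],[0,0,3,0,0,0,0],[0,0,3,0,0,0,0],[0,0,2.5,0,0,0,0],[0,0,0,0,0,0,0],[0,0,0,1.5,0,0,0],[0,0,0,1.5,0,0,0],[0,0,0,1.5,0,0,0],[0,0,0,0,0,0,0]],
])

```text
time_s: 4.97
tool_pos: [0.4702, -0.0159, 0.0734]
eef_rot: [0.764, -0.646, -0.002, 0.001]
force: [-0.3, 0.6, 0.1]
gripper_width: 0.0002
```

```bash
python3 w.py; python3 - <<'E'
from h import *
from cell import r
X=r.state()["tool_pos"]
print([((lambda h:h[:2]/h[2])(P(C[n])@np.append(X,1))) for n in C])
o=[]
for n in C:
    h=P(C[n])@np.append(X,1);u,v=(h[:2]/h[2]).round().astype(int)
    print(n,"crop origin",u-35,v-50); o.append(cv2.resize(C[n]["frame"][v-50:v+25,u-35:u+30,::-1],(390,450),interpolation=cv2.INTER_CUBIC))
cv2.imwrite("pics/s5.png",np.hstack(o))
E
```

```text
5.0667 [ 0.472 -0.016  0.076] 0.0002678544953972349 [-0.112  0.418  0.957]
[[ 0.166 -0.986 -0.   ]
 [-0.986 -0.166  0.   ]
 [-0.     0.    -1.   ]]
B edge in tool cm [ 0.049 -5.365 -4.923]
D edge in tool cm [-20.945  -5.352  -4.92 ]
[array([256.75651291, 198.14372079]), array([308.4235123 , 213.80623388])]
scene crop origin 222 148
side crop origin 273 164
```

View pics/s5.png

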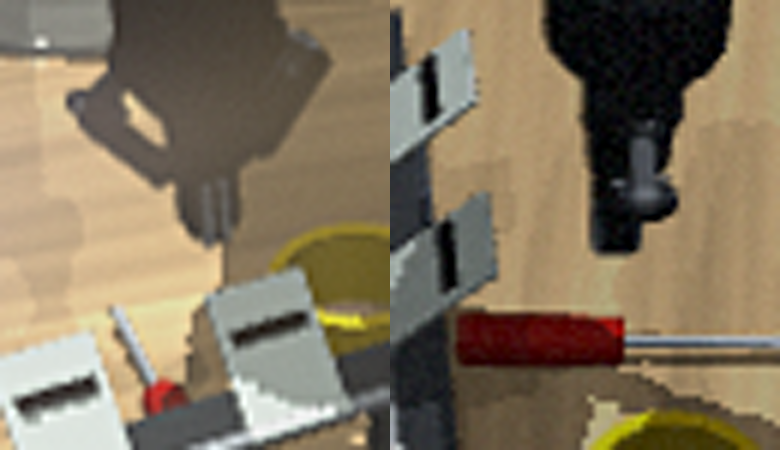

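Fingertip: scene pixel (257.5,188.5), side pixel (310,206).

```bash
python3 - <<'E'
from h import *
print(tri([(257.5,188.5)],[(310,206)]))
E
```

```text
[[ 0.47144301 -0.01321451  0.11138447]]
```

The tip is really at z≈0.111, about 36 mm above the reported value, and x and y agree. That is the right pushing height, so I push B now.

Call:
send_rows([
  [[0,0,-1.2,0,0,0,0],[0,0,-1.2,0,0,0,0],[0,0,-1,0,0,0,0],[0,0,-0.6,0,0,0,0],[0,0,-0.6,0,0,0,0],[0,0,-0.6,0,0,0,0],[0,0,-0.6,0,0,0,0],[0,0,-0.6,0,0,0,0],[0,0,-0.6,0,0,0,0],[0,0,-0.6,0,0,0,0]],
])

```text
time_s: 6.1
tool_pos: [0.5472, -0.0037, 0.0753]
eef_rot: [0.764, -0.646, 0.0, -0.0]
force: [0.0, -0.3, 0.8]
gripper_width: 0.0007
```

Call:
send_rows([
  [[0,0,-0.6,0,0,0,0],[0,0,-0.6,0,0,0,0],[0,0,-0.6,0,0,0,0],[0,0,-0.6,0,0,0,0],[0,0,-0.6,0,0,0,0],[0,0,0,0,0,0,0],[0,0,0,0,0,0,0],[0,0,0,0,0,0,0],[0,0,0,0,0,0,0]],
])

```text
time_s: 6.85
tool_pos: [0.576, 0.0012, 0.0752]
eef_rot: [0.764, -0.646, -0.0, 0.0]
force: [0.6, -0.8, -0.4]
gripper_width: -0.0006
```

```bash
python3 w.py; python3 - <<'E'
import cv2
from cell import imaging
cv2.imwrite("pics/s6.png",cv2.resize(imaging.camera("side")["frame"][150:330,170:350,::-1],None,fx=3,fy=3,interpolation=cv2.INTER_CUBIC))
E
```

```text
6.95 [0.576 0.001 0.075] 0.00014945601503442104 [-0.693 -1.543  0.051]
[[ 0.166 -0.986 -0.   ]
 [-0.986 -0.166  0.   ]
 [-0.     0.    -1.   ]]
B edge in tool cm [ 0.053  5.185 -4.97 ]
D edge in tool cm [-20.941   5.201  -4.968]
```

View pics/s6.png

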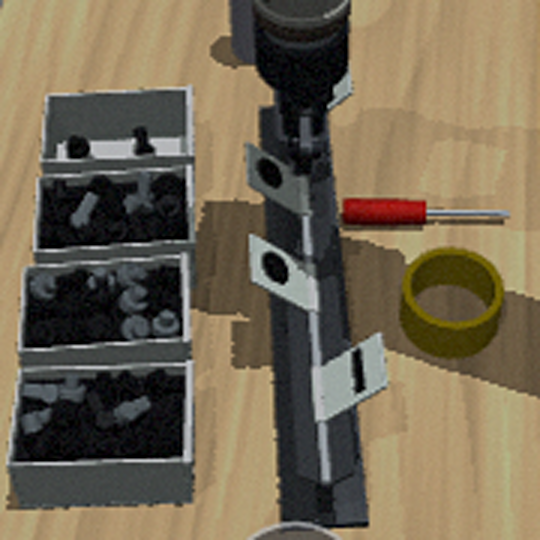

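B now shows its disc. On to D.

Call:
send_rows([
  [[0,0,2,0,0,0,0],[0,0,3,0,0,0,0],[0,0,3,0,0,0,0],[0,0,2.6,-2,0,0,0],[0,-3.5,0,0,0,0,0],[0,-3.5,0,0,0,0,0],[0,-3.5,0,0,0,0,0],[0,-3.5,0,0,0,0,0],[0,-3.5,0,0,0,0,0],[0,-3.4,0,0,0,0,0]],
])

```text
time_s: 7.83
tool_pos: [0.4365, 0.1912, 0.0956]
eef_rot: [0.763, -0.646, 0.0, -0.0]
force: [0.6, 0.4, 1.1]
gripper_width: 0.0004
```

Call:
send_rows([
  [[0,0,0,2,0,0,0],[0,0,0,0,0,0,0],[0,0,0,0,0,0,0]],
])

```text
time_s: 8.08
tool_pos: [0.4358, 0.1894, 0.0745]
eef_rot: [0.764, -0.645, -0.001, 0.001]
force: [0.4, 0.1, 0.4]
gripper_width: 0.0
```

```bash
python3 w.py
```

```text
8.1833 [0.437 0.189 0.076] 0.00010937455481428333 [ 0.756  0.216 -0.063]
[[ 0.165 -0.986  0.   ]
 [-0.986 -0.165 -0.   ]
 [ 0.    -0.    -1.   ]]
B edge in tool cm [20.867 -5.387 -4.906]
D edge in tool cm [-0.127 -5.346 -4.91 ]
```

Call:
send_rows([
  [[0,-0.1,-1.2,0,0,0,0],[0,0,-1.2,0,0,0,0],[0,0,-1,0,0,0,0],[0,0,-0.6,0,0,0,0],[0,0,-0.6,0,0,0,0],[0,0,-0.6,0,0,0,0],[0,0,-0.6,0,0,0,0],[0,0,-0.6,0,0,0,0],[0,0,-0.6,0,0,0,0],[0,0,-0.6,0,0,0,0]],
])

```text
time_s: 9.02
tool_pos: [0.5123, 0.2034, 0.0753]
eef_rot: [0.764, -0.646, -0.0, 0.0]
force: [0.9, 0.3, 0.5]
gripper_width: 0.0002
```

Call:
send_rows([
  [[0,0,-0.6,0,0,0,0],[0,0,-0.6,0,0,0,0],[0,0,-0.6,0,0,0,0],[0,0,-0.6,0,0,0,0],[0,0,-0.6,0,0,0,0],[0,0,0,0,0,0,0],[0,0,0,0,0,0,0],[0,0,0,0,0,0,0]],
])

```text
time_s: 9.68
tool_pos: [0.5412, 0.2082, 0.0752]
eef_rot: [0.764, -0.646, -0.0, 0.0]
force: [-0.3, 1.0, -0.2]
gripper_width: -0.0002
```

Call:
send_rows([
  [[0,0,2,0,0,0,0],[0,0,3,0,0,0,0],[0,0,3,0,0,0,0],[0,0,3,-2,0,0,0],[0,0,2,-3,0,0,0],[0,0,0,-3,0,0,0],[0,0,0,-3,0,0,0],[0,0,0,0,0,0,0],[0,0,0,0,0,0,0]],
])

```text
time_s: 10.43
tool_pos: [0.4144, 0.1869, 0.1874]
eef_rot: [0.764, -0.646, 0.002, -0.002]
force: [0.7, -0.7, -0.8]
gripper_width: -0.0002
```

```bash
python3 w.py; python3 - <<'E'
import cv2
from cell import imaging
cv2.imwrite("pics/s7.png",cv2.resize(imaging.camera("side")["frame"][:,:,::-1],(800,600),interpolation=cv2.INTER_CUBIC))
E
```

```text
10.5333 [0.412 0.187 0.184] 0.00017683691819106033 [-0.39   0.23  -0.272]
[[ 0.166 -0.986 -0.002]
 [-0.986 -0.166 -0.   ]
 [-0.     0.002 -1.   ]]
B edge in tool cm [21.055 -7.877  5.92 ]
D edge in tool cm [ 0.061 -7.862  5.921]
```

View pics/s7.png

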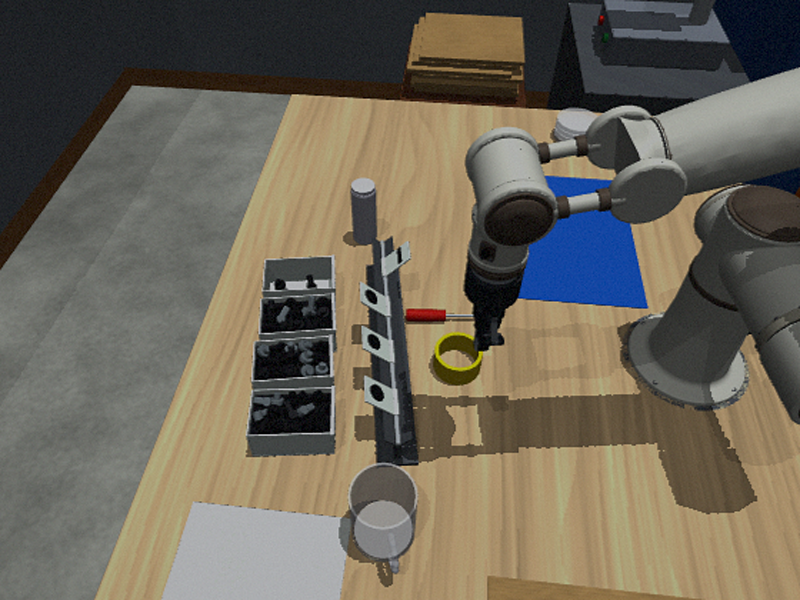

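The side view shows discs on B (375,298), C (378,343) and D (380,393), leaning towards the full bins. A (397,258) still has its bar up in front of the bin with few parts. The bins and bystanders look unmoved and the gripper is clear, so I'm handing in.

```bash
python3 -c "
from cell import r
print(r.job_done())"
```

```text
the job is handed in; nothing more can be done
None
```

The tags are set and the job is handed in at about 10.5 s. I pushed the second and fourth tags, counted from the −y end, over towards their full bins. The third already lay that way. The first stays bar-up in front of the bin that isn't full.

**Last checks:** the final side picture shows three discs towards the full bins and one bar away. By eye, the bins and other items are where they started. Force readings taken between moves were at most about 2 N, and the gripper is clear of everything. I did not measure the tag angles or item positions.

**What disagreed:** the first push on the second tag missed. From the pictures, the shut fingertip was about 36 mm higher than the reported TCP height, though x and y agreed. I lowered the finger to a tip height of about 0.111 m, checked with both cameras, and both pushes then worked. I did not find the cause of that height offset.

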